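# Seat a copper lotus plate on its keyed pedestal

## Robot

A 7-joint arm with a two-finger parallel gripper is mounted at the origin on the work surface. World frame = base frame: x ahead of the robot, y to its left, z up, the work surface at z = 0. Lengths are in mm, angles in rad, forces in N, time in s.
With the tool pointing down it reaches from about 400 to 875 mm from the base axis. Payload 6.5 kg.
Tool frame: the origin (TCP) lies midway between the tips of the shut fingers; the grasp point (between the pads) lies arm.grasp_offset behind it (arm.grasp_offset is the distance from the TCP to the grasp point, in mm); z points along the fingers, y is the line along which they close (so a half turn about z gives the same grasp; the last joint's range is limited). The gripper opens to 88 mm and grips with 3 to 60 N. Pads are 18 mm wide; open, the fingers measure 123 mm over their backs; the gripper's body (75 mm by 187 mm) begins 45 mm behind the grasp point.
Start: joints at [-1.394, 0.536, -0.004, 1.538, 0.003, 1.067, -0.071], TCP at [156.269, 630.928, 238.716] pointing down, gripper open.
Joint ranges: [-2.7, 2.7], [-0.37, 2.16], [-1.27, 1.26], [0.24, 2.4], [-1.31, 4.45], [0.19, 1.91], [-2.76, 2.76]. Speed limits (rad/s): [2.39, 2.39, 3.14, 3.14, 3.14, 3.14, 3.14].

## Interface

Orientations are given as [roll, pitch, yaw] about the fixed x, y, z axes, in that order (R = Rz(yaw) Ry(pitch) Rx(roll)).
In Python, from rig import arm, grab_frame, camera_params gives the robot as it stands.
- The arm moves only by the shell command python3 -m pendant 'ROWS' [FORCE]. ROWS is JSON, a list of rows, each a list of 3 entries, a list of its own where there are three numbers: the shift along the tool's x, y, z normalised to -1 to 1, where 1 is 0.03 m, then the turn, a rotation vector about the tool's x, y, z normalised to -1 to 1, where 1 is 0.15 rad, then the opening, from -1 (shut) to 1 (fully open), so that 0 is half open. A call has 1 to 8 rows; each row shifts and turns the commanded pose from where the row before left it, along the tool's axes as they then stand; what a row does not reach is not made up. A row lasts 1/10 s, in which the tool goes at most 50 mm and 8.59 degrees, less where a joint would pass 70% of its speed; a pose out of reach is approached as far as the arm can. A call with a number of a shift or a turn outside -1 to 1 is refused whole. A call with a gripper value outside its range is refused whole. The fingers move at their own pace and stop on an object; FORCE is the grip in N (left out, the last holds). Time passes only in rows, so rows that do not move let the fingers close. It gives the time, the measured TCP pose, the force, the opening and the grip force at its end, in the units of the state.
- arm.sense(): the state, without advancing time (a new reading comes with each control period).
- grab_frame(name): name is "side" or "top"; returns the picture (384x512x3 uint8, blue, green, red); there is no depth.
- camera_params(name): a dict with "K" (3x3 intrinsics, pixels), "R" (3x3) and "t" (3): a world point X has camera coordinates R X + t. Camera axes: x right, y down, z forward; pixel columns grow to the right and rows downward; lengths in mm; the calibration is good to about 2 mm. A picture is of the moment at which its call begins. camera_params takes no time and is no camera call.
- arm.finish_job(): hands the job in; it is judged then, once.
The state is a dict: "clock": time; "qpos": joint angles; "joint_vel": joint speeds; "joint_efforts": joint torques, N m; "tool_pos": TCP position; "eef_rot": TCP orientation; "wrist_force": force on the tool from outside, world axes, zero at the start; "moment": the same for the moment, N m; "grip_width": finger opening in mm; "grip_force": force on a finger pad.
Only numpy, scipy, OpenCV 4.12 (cv2) and the standard library are available. Lean on these libraries where they do the work, as an engineer would, in place of code of your own. Each camera call takes 0.05 s, during which the arm holds its last target. There are 200 camera calls.

## Task

Push the copper lotus plate round on its wooden pedestal with a fingertip, either way, until the notch in its edge stands over the pedestal's brass pin, then press the plate down until it is fully home and flat on the pedestal. Do not lift the plate off, leave everything else on the table where it stands, and finish clear of it all.

Things in the scene. Friction and masses are not known exactly. Their poses are not given: they have to be found in the camera images.
- pedestal: Round dark wooden plinth, 216 mm across, 40 mm high, fixed. Origin: centre of its underside, z up. A 16 mm spindle at its centre is hidden under the plate. A round brass locating pin, 12 mm thick, lies half sunk in its top along its own +x, from 68 mm to 105 mm from the centre; its outer end, clear of the plate, carries an upright brass head, 14 mm thick, 65 mm above the table, at 98 mm.
- lotus_plate: Loose copper disc, 163 mm across, 24 mm thick, about 0.7 kg, 19 round petals at its edge. Origin: centre of its underside, z up. Its one notch (18 mm wide, square-sided, from 62 mm radius out, full thickness) is on its own +x. It turns on the pedestal's spindle, either way, 1 mm play. It starts level, underside 47 mm above the table, clear of the pin, notch 40 to 180 degrees from it.
- notch (a point): Middle of the notch at the plate's top face, 74 mm from the plate's centre. It must be within about 2 degrees of the pin to go down over it; pressed otherwise, the plate catches on the pin and sits cocked, about 5 mm high on that side, until it is turned on to the notch.
- pin (a point): Crown of the brass pin, 74 mm from the pedestal's centre, 45.5 mm above the table.
- stud_left (a point): Top of the upright round copper stud on the plate's +y: 14 mm thick, 18 mm tall, 52 mm from the plate's centre. A sideways push of a few newtons low on a stud turns the plate; it stays where it is left.
- stud_right (a point): Top of the like stud on the plate's -y, 52 mm from the plate's centre, 42 mm above its underside.
- plate_top (a point): Centre of the plate's flat top, clear for 90 mm between the studs: 71 mm above the table at the start, 64 mm when home. A stiff friction collar below holds the plate up; with notch over pin about 10 N straight down here slides it 7 mm down onto the wood, where it stays.
- bell: Brass hand bell, 60 mm across, 78 mm tall, standing near the pedestal; leave it. Origin under its centre.
- spool: Wooden spool, 36 mm across, 40 mm tall, standing near the pedestal; leave it. Origin under its centre.
- copper_bowl: Small copper bowl, 72 mm across, 32 mm tall, near the pedestal; leave it. Origin under its centre.
- figure_a: Turned copper figure, 64 mm across, 126 mm tall, to the robot's left; leave it. Origin under its centre.
- figure_b: Turned brass figure, 60 mm across, 118 mm tall, to the robot's right; leave it. Origin under its centre.
- polish: Bottle of polish, 52 mm across, 120 mm tall, to the robot's right; leave it. Origin under its centre.
- brush: Hand brush lying to the robot's left; leave it.

How it is judged:
By the outcome, as a careful person would: the job done as asked, in the order asked, and still so for the second after the job is handed in, with the robot touching nothing.
It also fails if it takes over 58 s, if anything falls off the work surface, if the arm or the gripper's body presses on something with over 40 N, if the wrist force passes 120 N, or if a joint passes its speed limit or range.

## Working session

There is one attempt and no reset: what is moved stays moved. The work goes in short steps, Python scripts to look and compute and a shell command to move; the robot and the scene stay as the last step left them, time stands still between calls to the robot, and variables do not carry over. Pictures are saved under pics/ and viewed, at most 10 in all, crops included, and the job is handed in when it is done.

```bash
mkdir -p pics; ls
python3 - <<'E'
from rig import arm, grab_frame, camera_params
import cv2,numpy as np
for n in("side","top"):
    cv2.imwrite(f"pics/{n}0.png",grab_frame(n)); p=camera_params(n); print(n,np.round(p["K"],1).tolist(),np.round(p["R"],3).tolist(),np.round(p["t"],1).tolist())
s=arm.sense();print(s["tool_pos"],s["eef_rot"],s["grip_width"],arm.grasp_offset)
E
```

```text
pics
side [[448.5, 0.0, 251.2], [0.0, 448.5, 196.1], [0.0, 0.0, 1.0]] [[0.74, -0.673, -0.014], [-0.419, -0.443, -0.793], [0.527, 0.592, -0.61]] [-424.6, 307.0, 1053.8]
top [[478.4, 0.0, 244.9], [0.0, 478.4, 196.0], [0.0, 0.0, 1.0]] [[0.016, -1.0, 0.012], [-0.988, -0.018, -0.156], [0.156, -0.009, -0.988]] [-26.0, 586.4, 1274.4]
[156.13545729 630.39819883 237.91025944] [-3.14001128e+00  1.25576425e-04  2.89888870e+00] 88.18838195660574 18.700000000000003
```

View pics/top0.png

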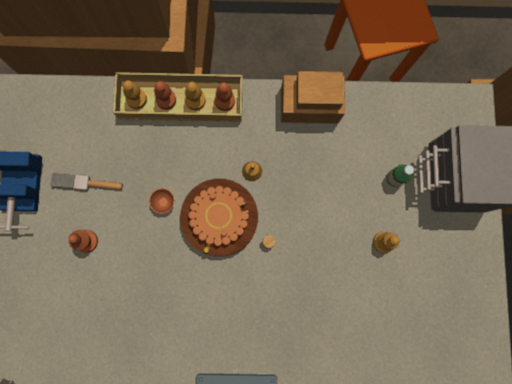

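View pics/side0.png

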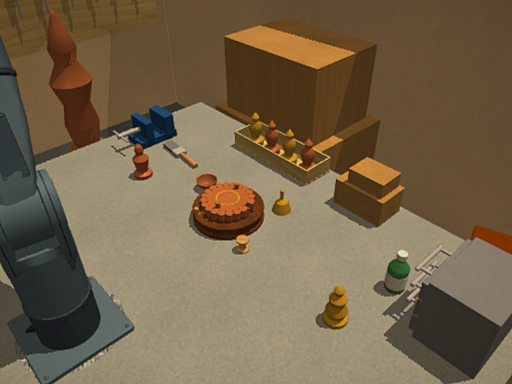

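The top view shows the pedestal near (219,217), the brass head near (207,250), the bell (252,170), spool (268,242) and bowl (161,201). Next I'll enlarge the plate.

```bash
python3 - <<'E'
import cv2
import numpy as np
a=cv2.imread("pics/top0.png")[170:266,172:280]; b=cv2.imread("pics/side0.png")[170:260,185:300]
a=cv2.resize(a,None,fx=6,fy=6,interpolation=cv2.INTER_CUBIC)
cv2.imwrite("pics/topc.png",np.clip(a*1.6,0,255).astype("uint8"))
b=cv2.resize(b,None,fx=6,fy=6,interpolation=cv2.INTER_CUBIC)
cv2.imwrite("pics/sidec.png",np.clip(b*1.4,0,255).astype("uint8"))
E
cat > h.py <<'E'
from rig import arm, grab_frame, camera_params
import numpy as np,cv2
def proj(n,X):
    p=camera_params(n);c=np.array(p["R"])@np.array(X,float)+np.array(p["t"]).ravel();u=np.array(p["K"])@c;return u[:2]/u[2]
def back(n,uv,z):
    p=camera_params(n);R=np.array(p["R"]);t=np.array(p["t"]).ravel()
    d=R.T@np.linalg.inv(p["K"])@np.array([*uv,1.]);o=-R.T@t;return o+d*(z-o[2])/d[2]
E
```

```text
(no output)
```

View pics/topc.png

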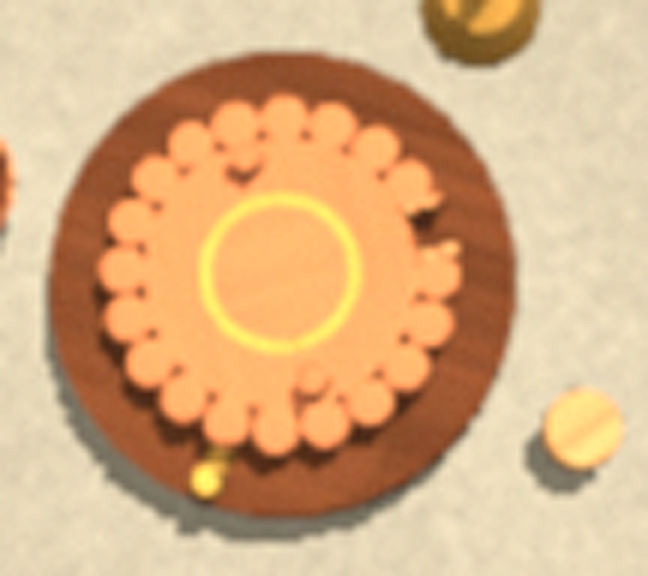

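View pics/sidec.png

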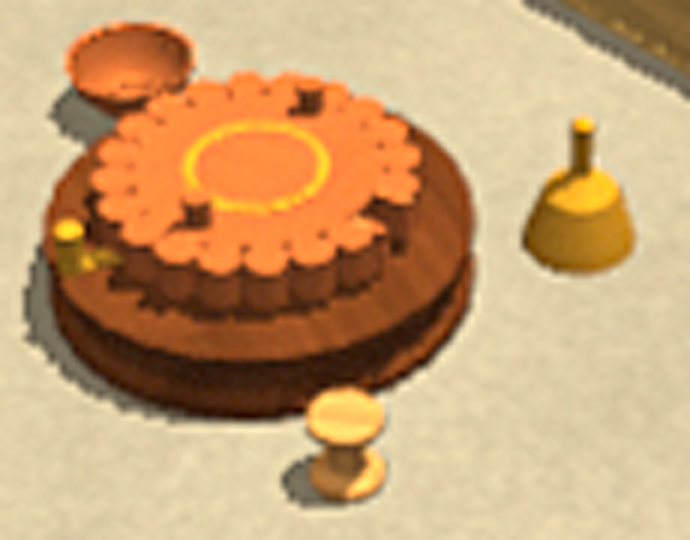

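In the crop: ring centre (281,272), notch (432,224), studs (242,163) and (313,378), pin head (206,480).

Run:
```python
from h import *
f=lambda c:((c[0]+.5)/6-.5+172,(c[1]+.5)/6-.5+170)
C=back("top",f((281,272)),71);P=back("top",f((206,479)),65)
print("C",C,"ped",back("top",f((282,284)),40))
for n,c,z in(("notch",(430,226),71),("s1",(242,163),89),("s2",(313,378),89),("pin",(206,479),65)):
    X=back("top",f(c),z);d=X-C;print(n,X.round(1),np.hypot(*d[:2]).round(1),np.degrees(np.arctan2(d[1],d[0])).round(1))
for n,c,z in(("bell",(481,5),40),("spool",(583,428),40)):print(n,back("top",f(c),z).round())
g=lambda c:((c[0]+.5)/6-.5+185,(c[1]+.5)/6-.5+170)
print("side C",back("side",g((257,165)),71),"pin",back("side",g((69,230)),65))
s1=back("side",g((308,95)),89);print(s1,back("side",g((197,210)),85))
```

```text
C [530.02000098  54.80917492  71.        ] ped [528.09921826  55.62857874  40.        ]
notch [552.  -11.6  71. ] 70.0 -71.7
s1 [576.3  72.5  89. ] 49.6 20.9
s2 [481.3  38.8  89. ] 51.3 -161.8
pin [437.5  86.1  65. ] 97.7 161.3
bell [660. -34.  40.]
spool [465. -83.  40.]
side C [532.12693113  56.83380478  71.        ] pin [438.09700859  85.87171468  65.        ]
[572.87347394  64.71348928  89.        ] [477.88567923  35.18558818  85.        ]
```

```bash
python3 -m pendant '[[[-0.5,-0.4,0],[0,0,0],-1],[[-0.95,-0.75,0],[0,0,0],-1],[[-0.95,-0.75,0],[0,0,0],-1],[[-0.95,-0.75,0],[0,0,0],-1],[[-0.95,-0.75,0],[0,0,0],-1],[[-0.95,-0.75,0],[0,0,0],-1],[[-0.95,-0.75,0],[0,0,0],-1],[[-0.95,-0.75,0],[0,0,0],-1]]' 20; python3 -m pendant '[[[-0.95,-0.75,0],[0,0,0.5],-1],[[-0.9,-0.75,0],[0,0,0],-1],[[-0.9,-0.75,0],[0,0,0],-1],[[-0.9,-0.75,0],[0,0,0],-1],[[-0.9,-0.75,0],[0,0,0],-1],[[-0.9,-0.75,0],[0,0,0],-1],[[-0.5,-0.4,0],[0,0,0],-1],[[0,0,0],[0,0,0],-1]]'
cat >> h.py <<'E'
def to(x,y,z,yawdeg):
    s=arm.sense();p=s["tool_pos"];yw=s["eef_rot"][2];d=np.array([x,y,z])-p
    c,sn=np.cos(yw),np.sin(yw)
    print("pos",np.round(p,1),"rpy",np.round(np.degrees(s["eef_rot"]),1),"F",np.round(s["wrist_force"],1),"q7",round(s["qpos"][6],2),"t",s["clock"])
    dy=(np.degrees(yw)-yawdeg+180)%360-180
    print("units tool xyz",np.round(np.array([c*d[0]+sn*d[1],sn*d[0]-c*d[1],-d[2]])/30,2),"turnz",round(np.radians(dy)/.15,2))
E
python3 -c "
from h import *
to(570,99,150,109.5)"
```

```text
clock: 0.9
tool_pos: [324.4, 413.3, 238.5]
eef_rot: [-3.141, -0.0, 2.899]
wrist_force: [-0.0, 0.2, -0.1]
grip_width: 26.2
grip_force: 0.0
clock: 1.7
tool_pos: [450.9, 218.1, 238.6]
eef_rot: [-3.14, 0.001, 2.819]
wrist_force: [-0.7, -0.7, -0.2]
grip_width: 0.4
grip_force: 0.0
pos [450.9 218.1 238.6] rpy [-179.9    0.   161.5] F [-0.7 -0.7 -0.2] q7 0.77 t 1.7
units tool xyz [-5.03 -2.5   2.95] turnz 6.05
```

```bash
python3 -m pendant '[[[-0.84,-0.42,0.4],[0,0,0],-1],[[-0.84,-0.42,0.4],[0,0,0],-1],[[-0.84,-0.42,0.4],[0,0,0],-1],[[-0.84,-0.42,0.4],[0,0,0],-1],[[-0.84,-0.42,0.4],[0,0,0],-1],[[-0.84,-0.42,0.4],[0,0,0],-1],[[0,0,0.3],[0,0,0.8],-1],[[0,0,0.3],[0,0,0.8],-1]]'; python3 -m pendant '[[[0,0,0],[0,0,0.8],-1],[[0,0,0],[0,0,0.8],-1],[[0,0,0],[0,0,0.8],-1],[[0,0,0],[0,0,0.8],-1],[[0,0,0],[0,0,0.8],-1],[[0,0,0],[0,0,0.5],-1],[[0,0,0],[0,0,0],-1]]'
python3 -c "
from h import *
to(570,99,100,109.5)
cv2.imwrite('pics/t1.png',cv2.resize(grab_frame('top')[150:270,160:290],None,fx=4,fy=4,interpolation=2))
cv2.imwrite('pics/s1.png',cv2.resize(grab_frame('side')[140:260,170:310],None,fx=4,fy=4,interpolation=2))
a,b=cv2.imread('pics/t1.png'),cv2.imread('pics/s1.png');cv2.imwrite('pics/j1.png',cv2.resize(np.hstack([a,b]),None,fx=.74,fy=.74))"
```

```text
clock: 2.5
tool_pos: [569.4, 102.7, 147.8]
eef_rot: [-3.141, -0.001, 2.579]
wrist_force: [-0.1, 1.1, 0.2]
grip_width: 0.5
grip_force: 0.0
clock: 3.2
tool_pos: [568.9, 103.9, 148.3]
eef_rot: [-3.141, -0.001, 1.91]
wrist_force: [-0.1, 0.1, 0.2]
grip_width: 0.4
grip_force: 0.0
pos [568.9 103.9 148.3] rpy [-180.    -0.   109.5] F [-0.1  0.1  0.2] q7 0.35 t 3.2
units tool xyz [-0.17 -0.02  1.61] turnz -0.0
```

View pics/j1.png

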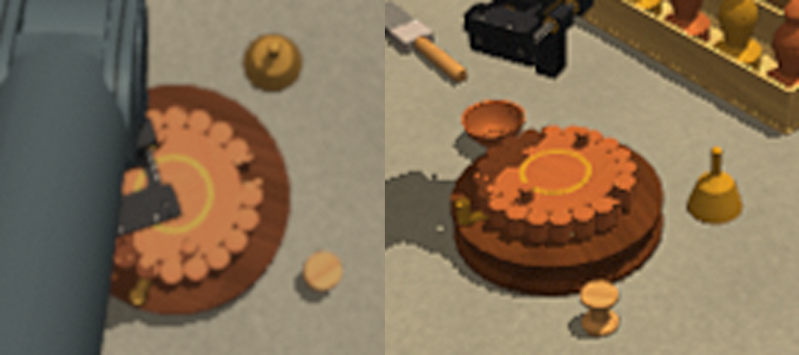

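The side view shows the gripper tip near side pixel (226,164), and the plate hasn't moved. I'll check that against the projected TCP, then descend.

```bash
python3 -c "
from h import *
print(proj('side',arm.sense()['tool_pos']),proj('top',arm.sense()['tool_pos']))"
python3 -m pendant '[[[-0.1,0,0.6],[0,0,0],-1],[[0,0,0.6],[0,0,0],-1],[[0,0,0.6],[0,0,0],-1],[[0,0,0.4],[0,0,0],-1],[[0,0,0.2],[0,0,0],-1],[[0,0,0],[0,0,0],-1]]'
```

```text
[225.73910511 164.07027169] [198.42424419 195.71518044]
clock: 3.9
tool_pos: [570.2, 99.2, 76.2]
eef_rot: [-3.141, -0.0, 1.91]
wrist_force: [0.7, -0.2, 0.1]
grip_width: 0.2
grip_force: 0.0
```

```bash
python3 -m pendant '[[[-0.2,0,0],[0,0,0],-1],[[-0.15,0,0],[0,0,0],-1],[[-0.18,0.045,0],[0,0,0.667],-1],[[-0.18,0.045,0],[0,0,0.667],-1],[[-0.18,0.045,0],[0,0,0.667],-1],[[-0.18,0.045,0],[0,0,0.667],-1]]'
python3 -c "
from h import *
to(570,99,75,109.5-4*5.73)
cv2.imwrite('pics/t2.png',cv2.resize(grab_frame('top')[150:270,160:290],None,fx=4,fy=4,interpolation=2))
cv2.imwrite('pics/s2.png',cv2.resize(grab_frame('side')[140:260,170:310],None,fx=4,fy=4,interpolation=2))
a,b=cv2.imread('pics/t2.png'),cv2.imread('pics/s2.png');cv2.imwrite('pics/j2.png',cv2.resize(np.hstack([a,b]),None,fx=.74,fy=.74))"
```

```text
clock: 4.5
tool_pos: [583.6, 70.2, 77.4]
eef_rot: [-3.142, -0.002, 1.505]
wrist_force: [-2.0, 2.9, 2.4]
grip_width: 0.3
grip_force: 1.7
pos [583.6  70.2  77.4] rpy [-1.80e+02 -1.00e-01  8.62e+01] F [-2.   2.9  2.4] q7 0.14 t 4.5
units tool xyz [ 0.93 -0.51  0.08] turnz -0.04
```

View pics/j2.png

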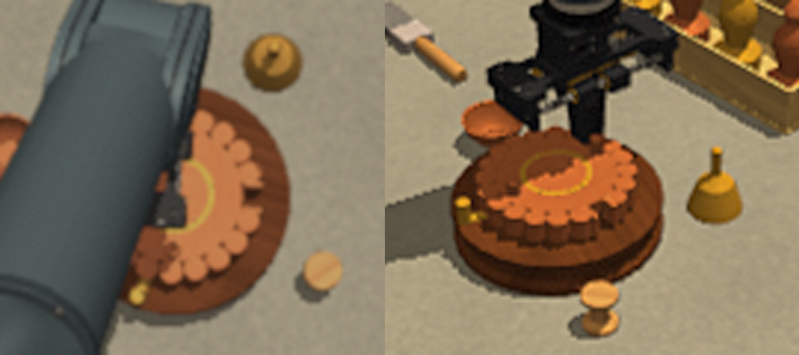

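The plate is turning clockwise: the notch moved to about (602,205) in the side crop. I'll continue along the arc.

```bash
python3 -m pendant '[[[-0.18,0.045,0.02],[0,0,0.667],-1],[[-0.18,0.045,0],[0,0,0.667],-1],[[-0.18,0.045,0],[0,0,0.667],-1],[[-0.18,0.045,0],[0,0,0.667],-1],[[-0.18,0.045,0],[0,0,0.667],-1],[[-0.18,0.045,0],[0,0,0.667],-1],[[-0.18,0.045,0],[0,0,0.667],-1],[[-0.18,0.045,0],[0,0,0.667],-1]]'
cat >> h.py <<'E'
def rel(C=(530.5,55.5)):
    s=arm.sense();p=s["tool_pos"][:2]-np.array(C);th=s["eef_rot"][2]-np.pi/2
    r=p@[np.cos(th),np.sin(th)];t=p@[-np.sin(th),np.cos(th)]
    print("theta",round(np.degrees(th),1),"r",round(r,1),"t",round(t,1),"q7",round(s["qpos"][6],2),"F",np.round(s["wrist_force"],1))
E
python3 -c "
from h import *
rel()"
```

```text
clock: 5.4
tool_pos: [577.2, 27.4, 76.8]
eef_rot: [3.141, -0.003, 0.708]
wrist_force: [0.8, 4.2, -0.4]
grip_width: 0.4
grip_force: 1.6
theta -49.4 r 51.7 t 17.3 q7 -0.42 F [ 0.8  4.2 -0.4]
```

```bash
python3 -m pendant '[[[-0.18,0.045,0],[0,0,0.667],-1],[[-0.18,0.045,0],[0,0,0.667],-1],[[-0.18,0.045,0],[0,0,0.667],-1],[[-0.18,0.045,0],[0,0,0.667],-1],[[-0.18,0.045,0],[0,0,0.667],-1],[[-0.18,0.045,0],[0,0,0.667],-1],[[-0.18,0.045,0],[0,0,0.667],-1],[[0,0,0],[0,0,0],-1]]'
python3 -c "
from h import *
rel()
cv2.imwrite('pics/t3.png',cv2.resize(grab_frame('top')[170:266,172:280],None,fx=6,fy=6,interpolation=2))
cv2.imwrite('pics/s3.png',cv2.resize(grab_frame('side')[170:260,185:300],None,fx=6,fy=6,interpolation=2))
a,b=[cv2.resize(cv2.imread(f'pics/{k}3.png'),(400,360)) for k in 'ts'];cv2.imwrite('pics/j3.png',np.clip(np.hstack([a,b])*1.5,0,255).astype('uint8'))"
```

```text
clock: 6.2
tool_pos: [546.4, 3.1, 76.6]
eef_rot: [3.141, -0.002, 0.009]
wrist_force: [0.9, 0.4, 0.8]
grip_width: 0.1
grip_force: 0.6
theta -89.5 r 52.5 t 15.5 q7 -0.93 F [0.9 0.4 0.8]
```

View pics/j3.png

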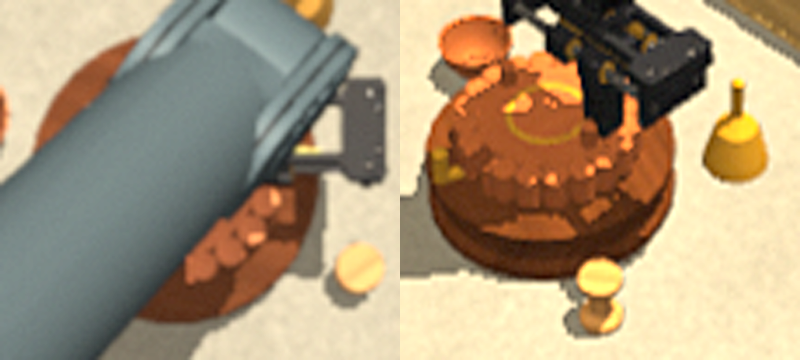

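```bash
python3 -m pendant '[[[-0.18,0.045,0],[0,0,0.667],-1],[[-0.18,0.045,0],[0,0,0.667],-1],[[-0.09,0.022,0],[0,0,0.333],-1],[[0,0,0],[0,0,0],-1],[[0.4,0,0],[0,0,0],-1],[[0,0,-0.8],[0,0,0],-1],[[0,0,-0.9],[0,0,0],-1],[[0,0.6,-0.9],[0,0,0],-1]]'
python3 -m pendant '[[[0,1,-0.3],[0,0,0],-1],[[0,1,-0.3],[0,0,0],-1],[[0,1,0],[0,0,0],-1],[[0,1,0],[0,0,0],-1],[[0,1,0],[0,0,0],-1],[[0,1,0],[0,0,0],-1],[[0,0.5,0],[0,0,0],-1],[[0,0,0],[0,0,0],-1]]'
python3 -c "
from h import *
rel()
cv2.imwrite('pics/t4.png',grab_frame('top'));cv2.imwrite('pics/s4.png',grab_frame('side'))
a=cv2.resize(cv2.imread('pics/t4.png')[170:266,172:280],(405,360),interpolation=2);b=cv2.resize(cv2.imread('pics/s4.png')[170:260,185:283],(392,360),interpolation=2);cv2.imwrite('pics/j4.png',np.clip(np.hstack([a,b])*1.5,0,255).astype('uint8'))"
```

```text
clock: 7.1
tool_pos: [540.2, -18.1, 154.6]
eef_rot: [3.141, 0.001, -0.236]
wrist_force: [0.9, 0.5, 0.5]
grip_width: 0.2
grip_force: 0.0
clock: 7.9
tool_pos: [491.8, -211.9, 172.5]
eef_rot: [3.14, 0.0, -0.245]
wrist_force: [-0.6, -0.6, 0.2]
grip_width: 0.6
grip_force: 0.0
theta -104.0 r 268.9 t 27.2 q7 -0.86 F [-0.6 -0.6  0.2]
```

View pics/j4.png

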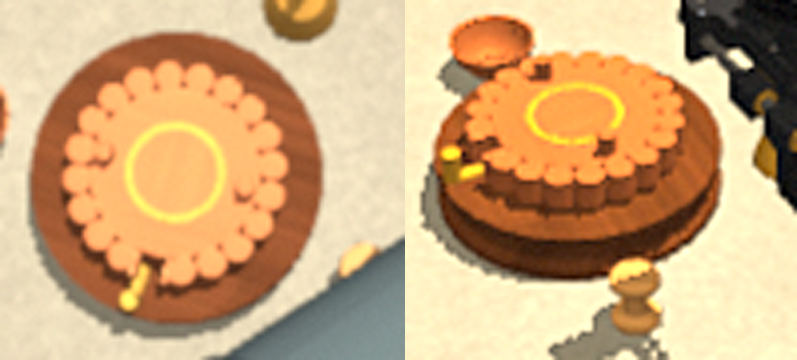

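Top crop: the notch sits at about (155,265), with the brass pin showing through it, and the notch looks a few degrees short of the pin. I'll zoom with an overlay.

```bash
python3 -c "
from h import *
im=cv2.imread('pics/t4.png');x0,y0,w,h=186,210,50,48;F=12
z=np.clip(cv2.resize(im[y0:y0+h,x0:x0+w],None,fx=F,fy=F,interpolation=2)*1.4,0,255).astype('uint8')
C=np.array([530.5,55.5,71])
for a,col in((161.5,(255,0,0)),(166.5,(0,255,0))):
    t=np.radians(a);r=np.array([np.cos(t),np.sin(t),0]);n=np.array([-np.sin(t),np.cos(t),0])
    pts=[C+r*q+n*s for q,s in((82,-9),(62,-9),(62,9),(82,9))]
    uv=[((proj('top',p)-[x0,y0]+.5)*F).astype(int) for p in pts]
    cv2.polylines(z,[np.array(uv)],False,col,1)
t=np.radians(161.5)
for q,zz in((74,46),(98,65)):
    uv=((proj('top',[530.5+q*np.cos(t),55.5+q*np.sin(t),zz])-[x0,y0]+.5)*F).astype(int);cv2.circle(z,tuple(map(int,uv)),4,(255,0,255),-1)
uv=((proj('top',C)-[x0,y0]+.5)*F).astype(int);cv2.circle(z,tuple(map(int,uv)),4,(255,255,0),-1)
for rr,zz,col in((27.5,71,(255,255,0)),):pass
cv2.imwrite('pics/z4.png',z)
# ring and pedestal centre from image
f=lambda c:(c[0]*108/405+172-.4,c[1]*96/360+170-.4)
print(back('top',f((175.5,171.5)),71),back('top',f((129,299)),65))
"
```

```text
[528.89250796  54.82565651  71.        ] [437.68020132  85.89770384  65.        ]
```

View pics/z4.png

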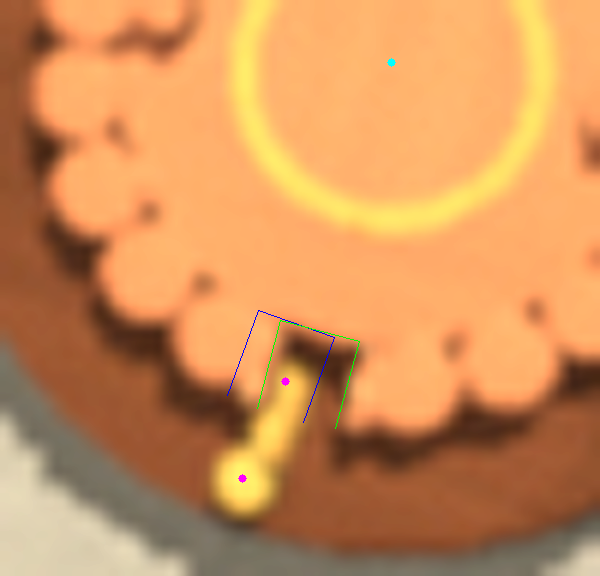

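The notch is at about 166° and the pin at 161.3°, so roughly 4.6° clockwise remains. The plate centre refines to (529.2, 55).

```bash
python3 -c "
from h import *
to(542,-4,130,-18.6)"
```

```text
pos [ 492.9 -208.7  172. ] rpy [-180.     0.   -13.8] F [ 0.6 -0.3  0.4] q7 -0.86 t 8.0
units tool xyz [-0.04 -7.02  1.4 ] turnz 0.56
```

```bash
python3 -m pendant '[[[0,-0.8,0],[0,0,0],-1],[[0,-1,0],[0,0,0],-1],[[0,-1,0],[0,0,0],-1],[[0,-1,0.3],[0,0,0],-1],[[0,-1,0.3],[0,0,0],-1],[[0,-1,0.3],[0,0,0],-1],[[0,-1,0.3],[0,0,0],-1],[[-0.04,-0.22,0.2],[0,0,0.56],-1]]';python3 -m pendant '[[[0,0,0],[0,0,0],-1],[[0,0,0],[0,0,0],-1]]'
python3 -c "
from h import *
to(542,-4,76,-18.6)"
```

```text
clock: 8.8
tool_pos: [542.8, 2.0, 128.9]
eef_rot: [-3.14, 0.002, -0.318]
wrist_force: [-0.8, 0.3, -0.0]
grip_width: 0.4
grip_force: 0.0
clock: 9.0
tool_pos: [541.9, -3.8, 130.1]
eef_rot: [3.141, 0.0, -0.323]
wrist_force: [0.3, -0.3, -0.2]
grip_width: 0.4
grip_force: 0.0
pos [541.9  -3.8 130.1] rpy [180.    0.  -18.5] F [ 0.3 -0.3 -0.2] q7 -1.25 t 9.0
units tool xyz [0.01 0.01 1.8 ] turnz 0.01
```

```bash
python3 -m pendant '[[[0,0,0.7],[0,0,0],-1],[[0,0,0.7],[0,0,0],-1],[[0,0,0.4],[0,0,0],-1],[[0,0,0],[0,0,0],-1],[[-0.15,0,0],[0,0,0],-1],[[-0.15,0,0],[0,0,0],-1],[[-0.1,0,0],[0,0,0],-1],[[-0.08,0,0],[0,0,0],-1]]';python3 -m pendant '[[[0,0,0],[0,0,0],-1],[[0,0,0],[0,0,0],-1]]'
python3 -c "
from h import *
to(528.2,0.7,76,-18.6);rel((529.2,55))"
```

```text
clock: 9.8
tool_pos: [529.3, 0.1, 77.0]
eef_rot: [3.142, -0.003, -0.326]
wrist_force: [2.8, -2.9, -0.1]
grip_width: 0.8
grip_force: 1.8
clock: 10.0
tool_pos: [528.7, 0.5, 76.5]
eef_rot: [-3.141, -0.001, -0.326]
wrist_force: [1.5, -1.5, 1.2]
grip_width: 0.6
grip_force: 0.9
pos [5.287e+02 5.000e-01 7.650e+01] rpy [-180.    -0.   -18.7] F [ 1.5 -1.5  1.2] q7 -1.19 t 10.0
units tool xyz [-0.02 -0.    0.02] turnz -0.01
theta -108.7 r 51.8 t 17.0 q7 -1.19 F [ 1.5 -1.5  1.2]
```

```bash
python3 -m pendant '[[[0.4,0,0],[0,0,0],-1],[[0,0,-0.8],[0,0,0],-1],[[0,0,-0.9],[0,0,0],-1],[[0,0.6,-0.6],[0,0,0],-1],[[0,1,0],[0,0,0],-1],[[0,1,0],[0,0,0],-1],[[0,1,0],[0,0,0],-1],[[0,1,0],[0,0,0],-1]]'
python3 -m pendant '[[[0,1,0],[0,0,0],-1],[[0,1,0],[0,0,0],-1],[[0,0.5,0],[0,0,0],-1],[[0,0,0],[0,0,0],-1]]'
python3 -c "
from h import *
ims=[grab_frame('top') for _ in range(3)];cv2.imwrite('pics/t5.png',ims[0])
C=np.array([529.2,55,71])
im5=np.mean(ims,0).astype('float32');im4=cv2.imread('pics/t4.png').astype('float32');im0=cv2.imread('pics/top0.png').astype('float32')
def pol(im,angs,rs):
    P=np.array([[proj('top',C+[r*np.cos(np.radians(a)),r*np.sin(np.radians(a)),0]) for a in angs] for r in rs]).astype('float32')
    return cv2.remap(im,P[...,0],P[...,1],cv2.INTER_LINEAR)
# red in gap
angs=np.arange(145,185,1.)
for n,im in(('4',im4),('5',im5)):
    q=pol(im,angs,[64,66,68]).mean(0)[:,2];print(n,[(int(a),int(v)) for a,v in zip(angs,q)])
# rotation by gap correlation
x0,y0,w,h=186,210,50,48;F=12
z=np.clip(cv2.resize(im5[y0:y0+h,x0:x0+w],None,fx=F,fy=F,interpolation=2)*1.4,0,255).astype('uint8')
t=np.radians(161.3);r=np.array([np.cos(t),np.sin(t),0]);n=np.array([-np.sin(t),np.cos(t),0])
uv=[((proj('top',C+r*q+n*s)-[x0,y0]+.5)*F).astype(int) for q,s in((82,-9),(62,-9),(62,9),(82,9))]
cv2.polylines(z,[np.array(uv)],False,(255,0,0),1)
cv2.imwrite('pics/z5.png',z)"
```

```text
clock: 10.8
tool_pos: [495.3, -135.0, 145.0]
eef_rot: [-3.141, 0.001, -0.326]
wrist_force: [0.2, 0.3, 0.4]
grip_width: 0.7
grip_force: 0.0
clock: 11.2
tool_pos: [470.7, -207.5, 145.3]
eef_rot: [3.141, 0.0, -0.33]
wrist_force: [-0.7, 0.7, -0.3]
grip_width: 0.6
grip_force: 0.0
4 [(145, 199), (146, 201), (147, 201), (148, 201), (149, 201), (150, 201), (151, 201), (152, 202), (153, 202), (154, 201), (155, 199), (156, 194), (157, 183), (158, 164), (159, 141), (160, 118), (161, 94), (162, 83), (163, 78), (164, 75), (165, 75), (166, 75), (167, 74), (168, 74), (169, 73), (170, 74), (171, 76), (172, 81), (173, 93), (174, 112), (175, 140), (176, 166), (177, 178), (178, 190), (179, 195), (180, 196), (181, 197), (182, 198), (183, 200), (184, 201)]
5 [(145, 201), (146, 201), (147, 201), (148, 200), (149, 199), (150, 197), (151, 194), (152, 185), (153, 170), (154, 150), (155, 126), (156, 98), (157, 80), (158, 76), (159, 75), (160, 77), (161, 78), (162, 80), (163, 77), (164, 75), (165, 75), (166, 74), (167, 75), (168, 86), (169, 100), (170, 127), (171, 155), (172, 173), (173, 185), (174, 194), (175, 197), (176, 199), (177, 200), (178, 201), (179, 201), (180, 201), (181, 200), (182, 197), (183, 194), (184, 193)]
```

View pics/z5.png

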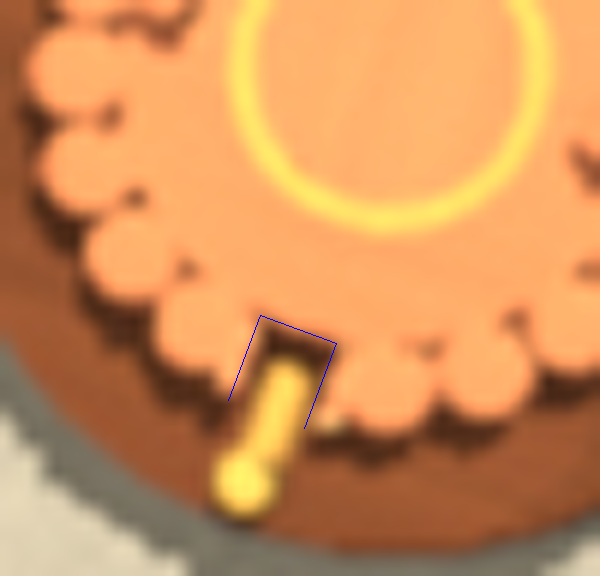

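The overlay at 161.3° nearly fits the notch, and the edge profile puts its centre at 162.4°. I'll measure the pin axis the same way.

```bash
python3 -c "
from h import *
im=cv2.imread('pics/t5.png').astype('float32')
def prof(r,z,dx=0,dy=0):
    angs=np.arange(150,173,.5)
    P=np.array([[proj('top',[529.2+dx+r*np.cos(np.radians(a)),55+dy+r*np.sin(np.radians(a)),z]) for a in angs]]).astype('float32')
    g=cv2.remap(im,P[...,0],P[...,1],cv2.INTER_LINEAR)[0,:,1]; w=np.clip(g-110,0,None);return round((w*angs).sum()/w.sum(),1),int(g.max())
for r in(74,78,82,86,90):print(r,prof(r,45.5))
print(prof(98,65),prof(96,65))"
```

```text
74 (np.float64(160.6), 155)
78 (np.float64(161.8), 157)
82 (np.float64(161.4), 155)
86 (np.float64(161.3), 155)
90 (np.float64(160.6), 150)
(np.float64(161.2), 169) (np.float64(161.1), 171)
```

```bash
python3 -c "
from h import *
to(540.5,-3.5,76,-19)"
```

```text
pos [ 472.  -204.   144.8] rpy [-180.     0.   -18.6] F [ 0.2 -0.1  0.3] q7 -0.88 t 11.35
units tool xyz [ 0.03 -7.06  2.29] turnz 0.04
```

```bash
python3 -m pendant '[[[0,-0.8,0],[0,0,0],-1],[[0,-1,0],[0,0,0],-1],[[0,-1,0],[0,0,0],-1],[[0,-1,0],[0,0,0],-1],[[0,-1,0],[0,0,0],-1],[[0,-1,0],[0,0,0],-1],[[0,-1,0],[0,0,0],-1],[[0.03,-0.26,0.2],[0,0,0],-1]]';python3 -m pendant '[[[0,0,0.3],[0,0,0],-1],[[0,0,0.7],[0,0,0],-1],[[0,0,0.7],[0,0,0],-1],[[0,0,0.4],[0,0,0],-1],[[-0.2,0,0],[0,0,0],-1],[[0,0,0],[0,0,0],-1]]'
python3 -c "
from h import *
to(527.4,0.9,76,-18.6)"
```

```text
clock: 12.15
tool_pos: [541.6, 0.7, 138.8]
eef_rot: [-3.14, 0.0, -0.318]
wrist_force: [0.6, 0.6, -0.2]
grip_width: 0.4
grip_force: 0.0
clock: 12.75
tool_pos: [533.5, -3.5, 76.2]
eef_rot: [3.141, 0.001, -0.327]
wrist_force: [0.1, 0.6, 0.1]
grip_width: 0.3
grip_force: 0.0
pos [533.5  -3.5  76.2] rpy [ 1.80e+02  1.00e-01 -1.88e+01] F [0.1 0.6 0.1] q7 -1.19 t 12.75
units tool xyz [-0.24 -0.07  0.01] turnz -0.02
```

```bash
python3 -m pendant '[[[-0.1,-0.07,0],[0,0,0],-1],[[-0.08,0,0],[0,0,0],-1],[[-0.06,0,0],[0,0,0],-1],[[0,0,0],[0,0,0],-1],[[0,0,0],[0,0,0],-1]]'; python3 -c "
from h import *
to(527.4,0.9,76,-18.6)"; python3 -m pendant '[[[0.3,0,0],[0,0,0],-1],[[0,0,-0.6],[0,0,0],-1],[[0,0,-0.6],[0,0,0],-1],[[0,0,0],[0,0,0],-1]]'
python3 -c "
from h import *
to(529.2,55,76,-18.6)"
```

```text
clock: 13.25
tool_pos: [528.7, 1.5, 76.4]
eef_rot: [-3.141, -0.001, -0.326]
wrist_force: [1.6, 0.4, 0.2]
grip_width: 0.4
grip_force: 0.3
pos [528.7   1.5  76.4] rpy [-180.    -0.   -18.7] F [1.6 0.4 0.2] q7 -1.19 t 13.25
units tool xyz [-0.03  0.03  0.01] turnz -0.01
clock: 13.65
tool_pos: [538.7, -2.1, 113.8]
eef_rot: [-3.141, -0.003, -0.327]
wrist_force: [0.4, 1.0, 0.6]
grip_width: 0.2
grip_force: 0.0
pos [538.7  -2.1 113.8] rpy [-180.    -0.2  -18.7] F [0.4 1.  0.6] q7 -1.23 t 13.65
units tool xyz [-0.91 -1.7   1.26] turnz -0.01
```

```bash
python3 -m pendant '[[[-0.3,-0.5,0],[0,0,0],-1],[[-0.3,-0.6,0],[0,0,0],-1],[[-0.31,-0.6,0.3],[0,0,0],-1],[[0,0,0.5],[0,0,0],-1],[[0,0,0.3],[0,0,0],-1],[[0,0,0.15],[0,0,0],-1],[[0,0,0.06],[0,0,0],-1],[[0,0,0],[0,0,0],-1]]'; python3 -m pendant '[[[0,0,0.05],[0,0,0],-1],[[0,0,0.05],[0,0,0],-1],[[0,0,0.05],[0,0,0],-1],[[0,0,0],[0,0,0],-1]]'
```

```text
clock: 14.45
tool_pos: [527.5, 54.6, 72.8]
eef_rot: [3.141, -0.0, -0.328]
wrist_force: [0.3, 0.3, -0.7]
grip_width: 0.5
grip_force: 0.0
clock: 14.85
tool_pos: [527.3, 55.7, 68.3]
eef_rot: [-3.142, 0.0, -0.326]
wrist_force: [0.0, 0.4, -0.2]
grip_width: 0.6
grip_force: 0.0
```

```bash
python3 -m pendant '[[[0,0,0.05],[0,0,0],-1],[[0,0,0.05],[0,0,0],-1]]';  python3 -m pendant '[[[0,0,0.05],[0,0,0],-1],[[0,0,0],[0,0,0],-1]]'; python3 -m pendant '[[[0,0,0.05],[0,0,0],-1],[[0,0,0],[0,0,0],-1]]'
```

```text
clock: 15.05
tool_pos: [527.5, 55.7, 65.8]
eef_rot: [-3.141, -0.0, -0.326]
wrist_force: [-1.8, 0.6, 7.6]
grip_width: 0.4
grip_force: 3.7
clock: 15.25
tool_pos: [527.5, 55.6, 64.5]
eef_rot: [-3.141, 0.0, -0.326]
wrist_force: [-2.6, 0.4, 8.7]
grip_width: -0.0
grip_force: 4.4
clock: 15.45
tool_pos: [527.6, 55.6, 64.4]
eef_rot: [-3.139, 0.001, -0.327]
wrist_force: [-8.6, 2.0, 28.1]
grip_width: 0.6
grip_force: 13.9
```

```bash
python3 -m pendant '[[[0,0,-0.3],[0,0,0],-1],[[0,0,-0.8],[0,0,0],-1],[[0,0,-0.8],[0,0,0],-1],[[0,0.5,-0.8],[0,0,0],-1],[[0,1,0],[0,0,0],-1],[[0,1,0],[0,0,0],-1],[[0,1,0],[0,0,0],-1],[[0,1,0],[0,0,0],-1]]'
python3 -m pendant '[[[0,1,0],[0,0,0],-1],[[0,1,0],[0,0,0],-1],[[0,1,0],[0,0,0],-1],[[0,1,0],[0,0,0],-1],[[0,0.5,0],[0,0,0],-1],[[0,0,0],[0,0,0],-1]]'
cat > m.py <<'E'
from h import *
b4={'side':cv2.imread('pics/s4.png'),'top':cv2.imread('pics/t4.png')}
for n in('side','top'):
    im=grab_frame(n);cv2.imwrite(f'pics/{n}6.png',im);a=b4[n]
    for lab,X in(('ctr',[529.2,55,71]),('head',[437.6,86,60])):
        u=proj(n,X).astype(int);h=22 if lab=='ctr' else 6
        if lab=='ctr': h=14
        T=a[u[1]-h:u[1]+h,u[0]-h:u[0]+h];S=im[u[1]-h-8:u[1]+h+8,u[0]-h-8:u[0]+h+8]
        f=8;r=cv2.matchTemplate(cv2.resize(S,None,fx=f,fy=f,interpolation=2),cv2.resize(T,None,fx=f,fy=f,interpolation=2),5);_,v,_,l=cv2.minMaxLoc(r)
        print(n,lab,'shift px',(l[0]-8*f)/f,(l[1]-8*f)/f,round(v,2))
    print(' expected 7mm drop',proj(n,[529.2,55,64])-proj(n,[529.2,55,71]))
E
python3 m.py
```

```text
clock: 16.25
tool_pos: [483.7, -73.2, 143.5]
eef_rot: [-3.141, -0.0, -0.326]
wrist_force: [-0.1, 0.4, -0.4]
grip_width: 0.6
grip_force: 0.0
clock: 16.85
tool_pos: [440.0, -202.3, 143.7]
eef_rot: [3.141, -0.001, -0.33]
wrist_force: [-0.2, 0.2, 0.6]
grip_width: 0.5
grip_force: 0.0
side ctr shift px -1.375 1.375 0.55
side head shift px 0.0 0.0 0.98
 expected 7mm drop [0.1119056 1.8709869]
top ctr shift px -0.125 0.125 0.97
top head shift px -0.125 -0.125 0.97
 expected 7mm drop [0.11124043 0.29997081]
```

```bash
python3 -m pendant '[[[0.8,0,-0.5],[0,0,0],-1],[[0.9,-0.2,-0.5],[0,0,0],-1],[[0.2,-0.2,0],[0,0,0],-1],[[0,0,0],[0,0,0],-1],[[0,0,0],[0,0,0],-1]]'; python3 m.py
python3 - <<'E'
from h import *
a=cv2.imread('pics/s4.png').astype(float);b=cv2.imread('pics/side6.png').astype(float)
print(np.abs(a-b)[170:255,190:280].mean())
# yellow ring: fit z & tilt via ring mask
for n,im in(('s0',cv2.imread('pics/side0.png').astype(float)),('s4',a),('s6',b)):
    sub=im[185:220,200:260]; y=sub[...,1]-0.52*sub[...,2]; 
    m=(y>np.percentile(y,90)).astype('uint8');v,u=np.nonzero(m)
    print(n,'ring px',u.mean()+200,v.mean()+185,len(u), 'max',y.max().round(), np.median(y).round())
E
```

```text
clock: 17.45
tool_pos: [497.5, -205.8, 172.3]
eef_rot: [-3.141, 0.002, -0.325]
wrist_force: [0.4, 0.1, -0.7]
grip_width: 0.5
grip_force: 0.0
side ctr shift px -0.125 1.125 0.76
side head shift px 0.0 0.0 0.98
 expected 7mm drop [0.1119056 1.8709869]
top ctr shift px -0.125 0.125 0.97
top head shift px -0.125 -0.125 0.97
 expected 7mm drop [0.11124043 0.29997081]
8.038387799564271
s0 ring px 234.8904761904762 193.36666666666667 210 max 72.0 -1.0
s4 ring px 234.03333333333333 193.94761904761904 210 max 78.0 -0.0
s6 ring px 234.54285714285714 193.6904761904762 210 max 79.0 -0.0
```

```bash
cat > fit.py <<'E'
from h import *
from scipy.optimize import minimize
import sys
A={'side':cv2.imread('pics/s4.png'),'top':cv2.imread('pics/t4.png')};B={'side':cv2.imread('pics/side6.png'),'top':cv2.imread('pics/top6.png')}
par={n:camera_params(n) for n in A}
def pj(n,X):
    p=par[n];u=(X@np.array(p['R']).T+np.array(p['t']).ravel())@np.array(p['K']).T;return (u[:,:2]/u[:,2:]).astype('float32')
rs,an=np.meshgrid(np.arange(18,84,1.5),np.radians(np.arange(0,360,2)));rs=rs.ravel();an=an.ravel()
st=np.radians(167)+np.pi/2
keep=np.ones(len(rs),bool)
for s in(0,np.pi):
    d=np.hypot(rs*np.cos(an)-52*np.cos(st+s),rs*np.sin(an)-52*np.sin(st+s));keep&=d>24
rs,an=rs[keep],an[keep]
w=rs**.5
C=np.array([529.2,55,0])
def samp(n,im,X):
    P=pj(n,X);return cv2.remap(cv2.GaussianBlur(im,(0,0),.7),P[:,:1].copy(),P[:,1:].copy(),cv2.INTER_LINEAR)[:,0].astype(float)
ref={n:samp(n,A[n],C+np.c_[rs*np.cos(an),rs*np.sin(an),0*rs+71]) for n in A}
pin=np.radians(161.3)
def cost(v):
    h,rot,tp,tq,dx,dy=v;a=an+np.radians(rot);x,y=rs*np.cos(a),rs*np.sin(a)
    z=h+tp*(x*np.cos(pin)+y*np.sin(pin))/74+tq*(-x*np.sin(pin)+y*np.cos(pin))/74
    X=np.c_[C[0]+dx+x,C[1]+dy+y,z];c=0
    for n in A:
        g=np.abs(samp(n,B[n],X)-ref[n]).mean(1);c+=np.minimum(g,50).mean()
    return c+.3*(dx*dx+dy*dy)/4
best=None
for h in(71,67.5,64):
  for tp in(0,3):
    r=minimize(cost,[h,-5,tp,0,0,0],method='Nelder-Mead',options=dict(initial_simplex=np.array([[h,-5,tp,0,0,0]]*7)+np.vstack([np.zeros(6),np.diag([2,2,2,2,1,1])]),maxiter=600))
    print(h,tp,r.x.round(2),round(r.fun,2))
E
python3 fit.py
```

```text
71 0 [ 6.617e+01 -4.420e+00  2.000e-02 -2.200e-01  1.100e-01  5.000e-01] 4.14
71 3 [ 6.615e+01 -4.410e+00 -4.000e-02 -1.700e-01  1.600e-01  5.500e-01] 4.15
67.5 0 [ 6.622e+01 -4.440e+00 -5.000e-02 -2.200e-01  9.000e-02  4.800e-01] 4.13
67.5 3 [ 6.623e+01 -4.430e+00 -4.000e-02 -2.000e-01  9.000e-02  4.700e-01] 4.13
64 0 [ 6.625e+01 -4.440e+00 -6.000e-02 -1.900e-01  8.000e-02  4.600e-01] 4.13
64 3 [ 6.626e+01 -4.420e+00 -6.000e-02 -2.300e-01  8.000e-02  4.600e-01] 4.13
```

```bash
cat >> fit.py <<'E'
x=r.x
print("tp scan",[(t,round(min(cost([h,x[1],t,x[3],x[4],x[5]]) for h in np.arange(63,69,.5)),2)) for t in(-3,-1.5,0,1.5,3)])
print("h scan",[(h,round(cost([h,*x[1:]]),2)) for h in(71,69,68,67,66,65,64,63)])
im=B['top'].astype('float32')
for lab,c,h in(('now',[529.2+x[4],55+x[5]],x[0]),):
    angs=np.arange(148,178,.25)
    q=np.mean([samp('top',B['top'],np.c_[c[0]+r0*np.cos(np.radians(angs)),c[1]+r0*np.sin(np.radians(angs)),0*angs+h])[:,2] for r0 in(64,66,68)],0)
    d=angs[q<138];print("notch edges",d.min(),d.max(),(d.min()+d.max())/2)
# validation start -> s4
A2={'side':cv2.imread('pics/side0.png'),'top':cv2.imread('pics/top0.png')}
B.update(A)
st2=np.radians(-70.5)
ref.update({n:samp(n,A2[n],C+np.c_[rs*np.cos(an+st2-np.radians(167)),rs*np.sin(an+st2-np.radians(167)),0*rs+71]) for n in A})
r=minimize(cost,[69,0,0,0,0,0],method='Nelder-Mead',options=dict(initial_simplex=np.array([[69,0,0,0,0,0]]*7)+np.vstack([np.zeros(6),np.diag([2,2,2,2,1,1])]),maxiter=600))
print("validate",r.x.round(2),r.fun)
E
python3 fit.py|tail -4
```

```text
tp scan [(-3, np.float64(5.48)), (-1.5, np.float64(4.61)), (0, np.float64(4.19)), (1.5, np.float64(4.62)), (3, np.float64(5.5))]
h scan [(71, np.float64(9.19)), (69, np.float64(6.8)), (68, np.float64(5.59)), (67, np.float64(4.53)), (66, np.float64(4.19)), (65, np.float64(5.01)), (64, np.float64(6.23)), (63, np.float64(7.55))]
notch edges 154.75 170.0 162.375
validate [71.21  1.02 -1.04 -0.11 -0.21  0.85] 25.840102840058716
```

The fit shows the plate level (so not cocked) but apparently about 2 mm short of home. I'll press again and watch height against force.

```bash
python3 -c "
from h import *
to(529.3,55.5,70,-18.6)"
```

```text
pos [ 497.3 -206.5  172.6] rpy [-1.80e+02  1.00e-01 -1.87e+01] F [ 0.4 -0.6  0.6] q7 -0.94 t 17.55
units tool xyz [-1.79 -8.61  3.42] turnz -0.01
```

```bash
python3 -m pendant '[[[-0.19,-0.8,0],[0,0,0],-1],[[-0.2,-1,0],[0,0,0],-1],[[-0.2,-1,0],[0,0,0],-1],[[-0.2,-1,0],[0,0,0],-1],[[-0.2,-1,0],[0,0,0],-1],[[-0.2,-1,0.3],[0,0,0],-1],[[-0.2,-1,0.4],[0,0,0],-1],[[-0.2,-1,0.4],[0,0,0],-1]]'; python3 -m pendant '[[[-0.2,-0.81,0.4],[0,0,0],-1],[[0,0,0.8],[0,0,0],-1],[[0,0,0.6],[0,0,0],-1],[[0,0,0.4],[0,0,0],-1],[[0,0,0.15],[0,0,0],-1],[[0,0,0],[0,0,0],-1],[[0,0,0],[0,0,0],-1]]'
for i in 1 2 3 4; do python3 -m pendant '[[[0,0,0.05],[0,0,0],-1],[[0,0,0],[0,0,0],-1]]'|egrep 'pos|wrist'; done
```

```text
clock: 18.35
tool_pos: [527.7, 30.9, 139.7]
eef_rot: [-3.141, 0.001, -0.327]
wrist_force: [-0.3, 0.7, -0.1]
grip_width: 0.6
grip_force: 0.0
clock: 19.05
tool_pos: [531.0, 54.5, 70.5]
eef_rot: [-3.141, -0.001, -0.327]
wrist_force: [-0.3, -0.0, 0.4]
grip_width: 0.4
grip_force: 0.0
tool_pos: [530.9, 54.9, 68.7]
wrist_force: [-0.6, -0.4, 0.1]
tool_pos: [530.6, 54.9, 66.8]
wrist_force: [-0.5, 0.1, 0.6]
tool_pos: [530.5, 54.8, 65.2]
wrist_force: [-0.3, -1.0, -0.0]
tool_pos: [530.7, 54.8, 64.5]
wrist_force: [-3.2, 1.2, 9.4]
```

```bash
for i in 1 2 3 4; do python3 -m pendant '[[[0,0,0.03],[0,0,0],-1],[[0,0,0],[0,0,0],-1],[[0,0,0],[0,0,0],-1],[[0,0,0],[0,0,0],-1]]'|egrep 'pos|wrist'; done
```

```text
tool_pos: [530.8, 54.8, 64.4]
wrist_force: [-7.3, 1.8, 21.1]
tool_pos: [530.7, 54.8, 64.4]
wrist_force: [-9.9, 2.4, 31.5]
tool_pos: [530.8, 54.8, 64.3]
wrist_force: [-12.6, 3.2, 42.6]
tool_pos: [530.8, 54.8, 64.3]
wrist_force: [-16.4, 3.4, 53.5]
```

```bash
python3 -m pendant '[[[0,0,-0.3],[0,0,0],-1],[[0,0,-0.8],[0,0,0],-1],[[0,0,-0.8],[0,0,0],-1],[[0,0.5,-0.8],[0,0,0],-1],[[0.2,1,0],[0,0,0],-1],[[0.2,1,0],[0,0,0],-1],[[0.2,1,0],[0,0,0],-1],[[0.2,1,0],[0,0,0],-1]]'
python3 -m pendant '[[[0.2,1,0],[0,0,0],-1],[[0.2,1,0],[0,0,0],-1],[[0.2,1,0],[0,0,0],-1],[[0.2,1,0],[0,0,0],-1],[[0.2,0.5,0],[0,0,0],-1],[[0,0,0],[0,0,0],-1],[[0,0,0],[0,0,0],-1]]'
python3 m.py; sed -i '/^for h in(71/s/.*/for h in(66,):/;/for tp in/s/(0,3)/(0,)/' fit.py; python3 fit.py; python3 -c "
from h import *
to(510,-205,8,-18.6)"
```

```text
clock: 22.25
tool_pos: [509.9, -81.8, 141.3]
eef_rot: [-3.141, -0.0, -0.326]
wrist_force: [0.7, -0.1, 0.4]
grip_width: 0.3
grip_force: 0.0
clock: 22.95
tool_pos: [495.2, -217.6, 141.0]
eef_rot: [-3.141, 0.0, -0.326]
wrist_force: [-0.6, -0.2, -0.5]
grip_width: 0.8
grip_force: 0.0
side ctr shift px -0.125 1.125 0.76
side head shift px 0.0 0.0 0.98
 expected 7mm drop [0.1119056 1.8709869]
top ctr shift px -0.125 0.125 0.97
top head shift px -0.125 -0.125 0.97
 expected 7mm drop [0.11124043 0.29997081]
66 0 [ 6.625e+01 -4.420e+00 -3.000e-02 -2.900e-01  8.000e-02  4.600e-01] 5.02
tp scan [(-3, np.float64(6.34)), (-1.5, np.float64(5.5)), (0, np.float64(5.06)), (1.5, np.float64(5.52)), (3, np.float64(6.42))]
h scan [(71, np.float64(10.03)), (69, np.float64(7.66)), (68, np.float64(6.46)), (67, np.float64(5.42)), (66, np.float64(5.06)), (65, np.float64(5.9)), (64, np.float64(7.12)), (63, np.float64(8.44))]
notch edges 154.75 170.0 162.375
validate [71.21  1.02 -1.04 -0.11 -0.21  0.85] 25.840102840058716
pos [ 495.5 -216.7  140.9] rpy [-180.     0.   -18.6] F [0.6 0.5 0.1] q7 -0.88 t 23.05
units tool xyz [ 0.33 -0.52  4.43] turnz 0.0
```

```bash
python3 -m pendant '[[[0,0,0.8],[0,0,0],-1],[[0,0,1],[0,0,0],-1],[[0,0,1],[0,0,0],-1],[[0,0,0.9],[0,0,0],-1],[[0,0,0.6],[0,0,0],-1],[[0,0,0.15],[0,0,0],-1],[[0,0,0],[0,0,0],-1]]'|egrep 'pos|wrist'
for i in 1 2 3 4; do python3 -m pendant '[[[0,0,0.06],[0,0,0],-1],[[0,0,0],[0,0,0],-1]]'|egrep 'pos|wrist'; done
```

```text
tool_pos: [495.2, -217.3, 7.5]
wrist_force: [0.1, 0.9, -0.2]
tool_pos: [495.9, -218.2, 6.7]
wrist_force: [0.8, -0.5, -0.4]
tool_pos: [495.5, -218.2, 4.4]
wrist_force: [-0.3, 0.4, -0.1]
tool_pos: [495.2, -218.2, 2.2]
wrist_force: [-0.2, -1.2, -0.9]
tool_pos: [495.3, -218.3, 0.5]
wrist_force: [0.2, -0.1, 1.2]
```

```bash
for i in 1 2 3; do python3 -m pendant '[[[0,0,0.04],[0,0,0],-1],[[0,0,0],[0,0,0],-1]]'|egrep 'pos|wrist'; done
```

```text
tool_pos: [495.4, -218.4, 0.5]
wrist_force: [-3.1, 3.2, 16.8]
tool_pos: [495.4, -218.3, 0.4]
wrist_force: [-6.2, 5.7, 31.7]
tool_pos: [495.4, -218.3, 0.3]
wrist_force: [-10.0, 10.5, 46.3]
```

The table touches at a reading of 0.4, so the plate's 64.4 reading is 64.0 mm true: fully home. I'll retreat and hand in.

```bash
python3 -m pendant '[[[0,0,-0.3],[0,0,0],-1],[[0,0,-0.8],[0,0,0],-1],[[0,0,-1],[0,0,0],-1],[[0,0,-1],[0,0,0],-1],[[0,0,-1],[0,0,0],-1],[[0,0,-1],[0,0,0],-1],[[0,0,0],[0,0,0],-1],[[0,0,0],[0,0,0],-1]]'; python3 -c "
from rig import arm
print(arm.finish_job())"
```

```text
clock: 25.95
tool_pos: [495.5, -218.0, 149.9]
eef_rot: [-3.141, -0.001, -0.326]
wrist_force: [-0.3, 0.1, -1.2]
grip_width: 0.5
grip_force: 0.0
the job is handed in; nothing more can be done
None
```

I turned the plate clockwise until its notch was about 1° from the pin, pressed it down, and handed the job in at 26 s with the arm clear; by touch its top sits at 64.0 mm (home) and the picture fit shows it level, though that same fit put it about 2 mm higher, and I trusted the touch.

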